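# Kettle poised over the coffee dripper

## Robot

A 7-joint arm with a two-finger parallel gripper is mounted at the origin on the work surface. World frame = base frame: x ahead of the robot, y to its left, z up, the work surface at z = 0. Lengths are in m, angles in rad, forces in N, time in s.
With the tool pointing down it reaches from about 0.4 to 0.875 m from the base axis. Payload 6.5 kg.
Tool frame: the origin (TCP) lies between the finger pads, 19 mm behind the fingertips; this is the grasp point; z points along the fingers, y is the line along which they close (so a half turn about z gives the same grasp; the last joint's range is limited). The gripper opens to 88 mm and grips with 3 to 60 N. Pads are 18 mm wide; open, the fingers measure 123 mm over their backs; the gripper's body (75 mm by 187 mm) begins 45 mm behind the grasp point.
Start: joints at [1.207, 0.536, -0.004, 1.538, 0.003, 1.067, -0.071], TCP at [0.191, -0.621, 0.257] pointing down, gripper open.
Joint ranges: [-2.7, 2.7], [-0.37, 2.16], [-1.27, 1.26], [0.24, 2.4], [-1.31, 4.45], [0.19, 1.91], [-2.76, 2.76]. Speed limits (rad/s): [2.39, 2.39, 3.14, 3.14, 3.14, 3.14, 3.14].

## Interface

Orientations are given as a rotation vector (axis times angle).
In Python, from cell import bot, eyes, workorder gives the robot as it stands.
- The arm moves only by the tool carry_out, never from a script. Its argument "moves" is a list that holds one entry, the list of rows, each a list of 5 numbers: the opening, from 0 (shut) to 1 (fully open), then the shift along the tool's x, y, z in cm, then the turn about the tool's z in degrees. A call has 1 to 12 rows; each row is the pose to reach, as a shift and turn from the pose commanded when the call began, along the tool's axes at that moment; what a row does not reach only later rows make up. A row lasts 1/10 s, in which the tool goes at most 50 mm and 8.59 degrees, less where a joint would pass 70% of its speed; a pose out of reach is approached as far as the arm can. A call with a gripper value outside its range is refused whole. The fingers move at their own pace and stop on an object; the grip force is fixed at half the most. Time passes only in rows, so rows that repeat a pose let the fingers close. It gives the time, the measured TCP pose, the force, the opening and the grip force at its end, in the units of the state.
- bot.state(): the state, without advancing time (a new reading comes with each control period).
- eyes.capture(name): name is "scene" or "top" or "wrist"; returns a dict with "image" (400x640x3 uint8, blue, green, red), "fx", "fy", "cx", "cy" (pixels), "rvec" (rotation vector, rad) and "tvec" (3), from world to camera coordinates, as OpenCV has them; the wrist camera has in their place "hand_eye" (4x4, takes a point from camera to tool coordinates, whose origin is the TCP and whose axes are the flange's). Camera axes: x right, y down, z forward; pixel columns grow to the right and rows downward; lengths in m; the calibration is good to about 2 mm. A picture is of the moment at which its call begins: read the wrist's pose just before it. There is no depth.
- workorder.job_done(): hands the job in; it is judged then, once.
The state is a dict: "time": time; "joints": joint angles; "joint_vel": joint speeds; "tau": joint torques, N m; "ee_pos": TCP position; "ee_rot": TCP orientation; "wrist_force": force on the tool from outside, world axes, zero at the start; "ft_torque": the same for the moment, N m; "finger_gap": opening from 0.0 (shut) to 1.0 (fully open); "grasp_force": force on a finger pad.
Only numpy, scipy, OpenCV 4.12 (cv2) and the standard library are available. Lean on these libraries where they do the work, as an engineer would, in place of code of your own. Each camera call takes 0.05 s, during which the arm holds its last target. There are 200 camera calls.

## Task

Get ready to brew: gently lower the kettle's open lid until it is fully shut while the kettle stands on the hob, then pick the kettle up by its handle and carry it level over the things on the worktop to the coffee dripper standing on its mug. Finish still holding the kettle in the air, level and still, with the tip of its spout over the middle of the dripper and a finger's breadth (1 to 2 cm) above its rim, ready to pour; do not touch the dripper or mug, and leave everything else where it stands.

Things in the scene. Friction and masses are not known exactly. Their poses are not given: they have to be found in the camera images.
- kettle: Steel gooseneck kettle, about 0.5 kg, loose on one of the hob's grates. Origin: centre of its underside; z up, +x to the spout, -x to the black handle. Round body 144 mm across at the base, 96 at the rim, which is 112 mm up. Thin curved spout (14 mm thick) reaches 181 mm along +x, handle 150 mm along -x. Centre of mass near its axis, so grip the handle firmly (40 to 60 N) or the spout sinks
- handle (a point): inside the middle of the handle's top bar: 92 mm behind the kettle's axis (its -x), 115 mm above its underside; axes as the kettle's. The bar is level, black, 18 mm wide (along y), 22 mm tall, runs from 60 to 140 mm behind the axis, free at both sides, above and below; grip it with the fingers closing across it. At its far end the handle turns down to 48 mm above the underside
- spout_tip (a point): lowest point of the spout's open end: 176 mm ahead of the kettle's axis (kettle +x), 103 mm above its underside; axes as the kettle's. The spout rises beside the body and arches over at the top: below 80 mm above the underside it keeps within 96 mm of the axis
- kettle_lid (a joint): angle of the kettle's flip lid: 0 rad fully shut (flat on the rim), growing as it opens; about 1.57 stands upright; opens up to 1.8. The hinge is stiff (0.055 N m) so that the lid stays at any angle and must be pushed all the way down
- lid_hinge (a point): point on the lid's hinge axis, which is level and parallel to the kettle's y axis: 49 mm behind the kettle's axis (towards the handle), 115.5 mm above its underside; axes as the kettle's
- lid_tab (a point): upper face of the black thumb tab (24 mm wide) at the lid's free edge, 108 mm from the hinge; axes: x from hinge to tab, z out of the upper face. The lid is a steel disc 96 mm across, 6 mm thick plus a 3 mm dome on its upper face, its middle 49 mm from the hinge. Shut, its upper face is 119 mm above the kettle's underside; open, that face looks towards the handle
- dripper: white ceramic cone coffee dripper, loose, standing on the mug's rim: open round mouth 116 mm across, 82 mm tall, flat flange 112 mm across at the bottom, small loop handle on its +y side that reaches 83 mm from its axis. Origin: centre of the flange's underside, z up
- dripper_rim (a point): centre of the dripper's open mouth, level with its rim, 82 mm above the dripper's origin (187 mm above the worktop)
- mug: tall white mug under the dripper, 86 mm across, 105 mm tall, handle on its +y side; origin: centre of its underside, z up
- hob: fixed gas hob, steel tray 510 mm (x) by 300 mm (y), with two burners and black cast grates at 90 mm nearer the robot (-x) and 130 mm farther (+x) than its origin; grate tops 46 mm above the worktop; two knobs at the edge near the robot. Origin: centre of its underside
- saucepan: aluminium saucepan, 150 mm across, 75 mm tall, black handle on its -y side that reaches 220 mm from its axis; stands on the other grate; leave alone; origin: centre of underside
- spice_jar1: amber spice jar with black cap, 48 mm across, 84 mm tall, standing between hob and dripper; leave alone; origin: centre of underside
- spice_jar2: brown-red spice jar with black cap, 48 mm across, 84 mm tall, standing between hob and dripper; leave alone; origin: centre of underside
- salt_cellar: white salt cellar with wooden lid, 74 mm across, 66 mm tall, between hob and dripper; leave alone; origin: centre of underside
- pepper_mill: small dark wooden pepper mill, 52 mm across, 88 mm tall, between hob and dripper; leave alone; origin: centre of underside
- espresso_cup: small blue cup, 64 mm across, 58 mm tall, beyond the dripper; leave alone; origin: centre of underside
- canister: steel canister with clip, 98 mm across, 123 mm tall, beyond the dripper; leave alone; origin: centre of underside
Mind the look-alikes: they are no part of the job. What is shaped like the dripper but red is not meant.

How it is judged:
On the way, in this order (a step that is already met when the one before it is completed fails the run):
1. the lid is fully shut while the kettle still stands on its grate (value of joint kettle_lid below 0.07 rad and distance of kettle from where it was at the start of the episode below 0.05 m and contact force between kettle and hob above 0.5 N), for 0.2 s.
2. the kettle is off the hob, held by its handle (tool point within 70 mm of the handle point), its lid shut (height (world z) of kettle above 0.07 m and contact force between kettle and hob below 0.05 N and contact force between the fingers and kettle above 1 N and value of joint kettle_lid below 0.1 rad and distance between the grasp point and handle below 0.07 m), for 0.2 s.
At the end, for the whole second after the job is handed in: Fingers hold the kettle by its handle, still, in the air, touching nothing else: spout tip within 20 mm horizontally of the middle of the dripper's mouth and 3 to 35 mm above its rim, kettle within 10 degrees of level, lid shut (under 0.1 rad), dripper still straight on its mug (horizontal distance between spout_tip and dripper_rim below 0.02 m and z of spout_tip in the frame of dripper_rim between 0.003 and 0.035 m and angle between kettle's own z axis and vertical below 0.17 rad and value of joint kettle_lid below 0.1 rad and linear speed of kettle below 0.03 m/s and contact force between the fingers and kettle above 1 N and contact force between kettle and dripper below 0.05 N and contact force between kettle and mug below 0.05 N and contact force between kettle and hob below 0.05 N and contact force between kettle and saucepan below 0.05 N and contact force between kettle and spice_jar1 below 0.05 N and contact force between kettle and spice_jar2 below 0.05 N and contact force between kettle and salt_cellar below 0.05 N and contact force between kettle and pepper_mill below 0.05 N and contact force between kettle and espresso_cup below 0.05 N and contact force between kettle and canister below 0.05 N and horizontal distance between dripper and mug below 0.012 m and height (world z) of dripper above 0.1 m and angle between dripper's own z axis and vertical below 0.08 rad and distance between the grasp point and handle below 0.07 m); the arm keeps its last pose, push and grip.
It fails at once if the lid is slammed (closing faster than 4 rad/s) (velocity of joint kettle_lid below -4 rad/s).
It fails at once if the kettle is tipped by more than 20 degrees (angle between kettle's own z axis and vertical above 0.35 rad).
It fails at once if the kettle touches the dripper or the mug (contact force between kettle and dripper above 0.5 N or contact force between kettle and mug above 0.5 N).
It fails at once if the dripper or mug is moved by more than 10 mm (distance of any of dripper, mug from where it was at the start of the episode above 0.01 m).
It fails at once if another thing is moved by more than 15 mm or tipped (distance of any of saucepan, spice_jar1, spice_jar2, salt_cellar, pepper_mill, espresso_cup, canister from where it was at the start of the episode above 0.015 m or angle between any of saucepan, spice_jar1, spice_jar2, salt_cellar, pepper_mill, espresso_cup, canister's own z axis and vertical above 0.3 rad).
It also fails if it takes over 64 s, if anything falls off the work surface, if the arm or the gripper's body presses on something with over 40 N, if the wrist force passes 120 N, or if a joint passes its speed limit or range.

## Working session

There is one attempt and no reset: what is moved stays moved. The work goes in short steps, Python scripts to look and compute and a tool call to move; the robot and the scene stay as the last step left them, time stands still between calls to the robot, and variables do not carry over. Pictures are saved under pics/ and viewed, at most 10 in all, crops included, and the job is handed in when it is done.

Besides the shell and the picture viewer there is one more tool, called by a JSON object that holds its "name" and its "arguments", one argument or row to a line. carry_out: Moves the arm, as the interface text tells. Its arguments: {"type":"object","properties":{"moves":{"type":"array"}},"required":["moves"]}

```bash
mkdir -p pics; python3 - <<'E'
from cell import bot, eyes
import cv2,pickle
s=bot.state();print(s)
d={}
for n in("scene","top"):
    c=eyes.capture(n);d[n]=c;cv2.imwrite(f"pics/{n}.png",c["image"]);print(n,c["fx"],c["cx"],c["cy"],c["rvec"],c["tvec"])
pickle.dump(d,open("cap.pkl","wb"))
E
```

```text
{'time': 0.0, 'joints': array([ 1.20681795,  0.53713101, -0.00445098,  1.53885234,  0.00256158,
        1.06732475, -0.07120839]), 'joint_vel': array([-0.00015246,  0.00137378, -0.00065813,  0.00114498, -0.00020552,
        0.00236949,  0.00103921]), 'tau': array([ 4.11481651e-04, -5.70975494e+01,  9.91254374e-01, -2.51602113e+01,
       -5.61747572e-02,  1.80254190e-02,  1.74562902e-04]), 'ee_pos': array([ 0.19054005, -0.620836  ,  0.25656982]), 'ee_rot': array([-3.10516486e+00, -4.65860515e-01,  5.31172728e-04]), 'wrist_force': array([-0.34008445, -0.49000811, -0.80286544]), 'ft_torque': array([ 0.00558022,  0.03391358, -0.02027274]), 'grasp_force': 0.0, 'finger_gap': 0.9965506510726055}
scene 377.943115688843 319.4310454638964 201.44918866588367 [ 1.29234593  2.31106001 -0.87766822] [ 0.10137311 -0.26752526  1.52340781]
top 411.1345668755845 319.0763353998156 195.1670767935116 [ 2.19514566 -2.14664475  0.12356266] [0.15141887 0.45462791 1.44141244]
```

View pics/scene.png

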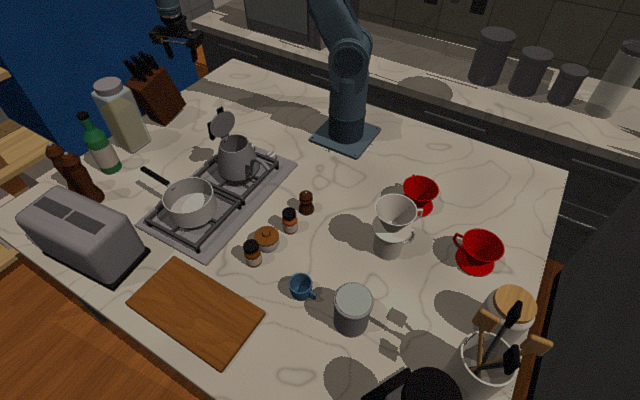

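View pics/top.png

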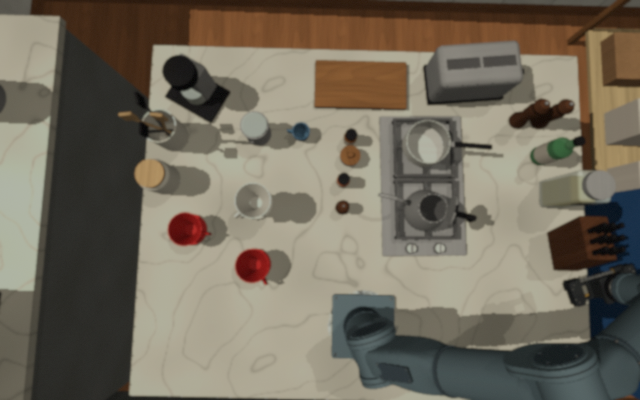

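The scene view shows the kettle (237,158) with its lid open (221,124). There are three dripper shapes: white on a mug at (395,212), red at (420,195) and red at (480,250). The top view has them at (253,202), (253,265) and (187,229). The white one on its mug is the one meant. I'll confirm it in an enlarged crop.

```bash
python3 - <<'E'
import cv2,pickle,numpy as np
d=pickle.load(open("cap.pkl","rb"))
def crop(n,x,y,w=100,h=75):
    return cv2.resize(d[n]["image"][y:y+h,x:x+w],(400,300),interpolation=cv2.INTER_CUBIC)
m=np.vstack([np.hstack([crop("top",378,165),crop("scene",190,105)]),np.hstack([crop("top",205,165),crop("scene",350,185)])])
cv2.imwrite("pics/m.png",m)
E
cat > h.py <<'E'
import cv2,numpy as np
def cam(c):
    K=np.array([[c["fx"],0,c["cx"]],[0,c["fy"],c["cy"]],[0,0,1]]);return K,np.array(c["rvec"]).ravel(),np.array(c["tvec"]).ravel()
def proj(c,P):
    K,r,t=cam(c);return cv2.projectPoints(np.atleast_2d(np.array(P,float)),r,t,K,None)[0][:,0]
def onz(c,uv,z):
    K,r,t=cam(c);R=cv2.Rodrigues(r)[0];C=-R.T@t;v=R.T@np.linalg.inv(K)@[*uv,1];return C+v*(z-C[2])/v[2]
E
```

```text
(no output)
```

View pics/m.png

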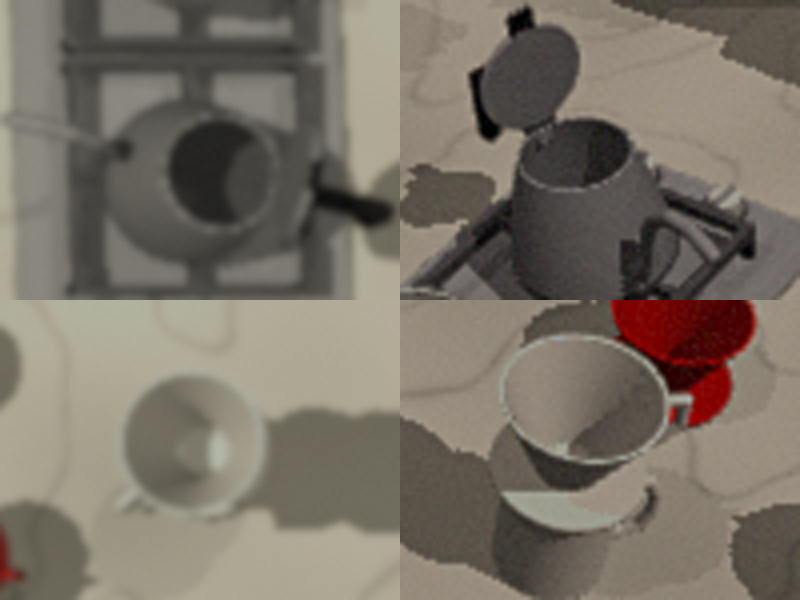

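The bottom panels confirm the white dripper on its mug, with its rim centre at top pixel (252.9,200.9) and scene pixel (396,209.6). The kettle rim centre is at top (433,207.6) and scene (233.4,143.1). The spout tip is at top (379,194.1) and the handle's far end at top (474,217).

```bash
python3 - <<'E'
import pickle
from h import *
np.set_printoptions(precision=4,suppress=True)
d=pickle.load(open("cap.pkl","rb"));T,S=d["top"],d["scene"]
rt=onz(T,(432.9,207.6),.158);rs=onz(S,(233.4,143.1),.158)
tip=onz(T,(379,194.1),.158);he=onz(T,(474.2,217.1),.165)
dt=onz(T,(252.9,200.9),.187);ds=onz(S,(396,209.6),.187)
print("rim",rt,rs);print("tip",tip,"hend",he,"len",np.linalg.norm((tip-he)[:2]),"dist",np.linalg.norm((tip-rt)[:2]))
print("drip",dt,ds)
v=(tip-he);yaw=np.arctan2(v[1],v[0]);print("yaw",np.degrees(yaw))
# refined fits of rims: compare projected circle extents
for nm,c,P,r in(("kT",T,rt,.048),("kS",S,rt,.048),("dT",T,dt,.058),("dS",S,dt,.058)):
    a=np.linspace(0,6.28,60);q=proj(c,np.c_[P[0]+r*np.cos(a),P[1]+r*np.sin(a),np.full(60,P[2])]);print(nm,q.min(0),q.max(0))
E
```

```text
rim [ 0.4049 -0.2061  0.158 ] [ 0.4083 -0.201   0.158 ]
tip [ 0.4448 -0.0315  0.158 ] hend [ 0.3767 -0.3367  0.165 ] len 0.312763665309511 dist 0.179141087365468
drip [0.4108 0.3709 0.187 ] [0.418  0.3779 0.187 ]
yaw 77.434740141528
kT [418.0799 192.8396] [447.7174 222.4705]
kS [218.1062 132.8971] [247.571  151.5935]
dT [234.467  182.6688] [271.3002 219.3007]
dS [373.1579 191.2308] [416.3979 223.7043]
```

```bash
cat >> h.py <<'E'
from scipy.spatial.transform import Rotation as Ro
KX=np.array([.4065,-.204,.046]);YAW=np.radians(77.4)
def kw(p,ax=KX,yaw=YAW): return ax+Ro.from_euler('z',yaw).apply(p)
def totool(s,P): # world TCP targets -> cm in tool axes
    return 100*Ro.from_rotvec(s["ee_rot"]).inv().apply(np.atleast_2d(P)-s["ee_pos"])
def turn(s,yaw): # deg about tool z so that tool x heads along yaw
    x=Ro.from_rotvec(s["ee_rot"]).apply([1,0,0]);d=np.degrees(yaw-np.arctan2(x[1],x[0]));return -((d+180)%360-180)
E
python3 - <<'E'
import pickle
from h import *
from cell import bot
np.set_printoptions(precision=3,suppress=True)
d=pickle.load(open("cap.pkl","rb"));S,T=d["scene"],d["top"]
for th in(1.4,1.5,1.6,1.7,1.8):
    p=kw([-.049+.108*np.cos(th)-.0035*np.sin(th),0,.1155+.108*np.sin(th)]);q=kw([-.049+.049*np.cos(th),0,.1155+.049*np.sin(th)]);print(th,p,proj(S,[p,q]).ravel(),proj(T,[p]).ravel())
print("handle",proj(S,[kw([-.092,0,.115]),kw([-.14,0,.115]),kw([-.06,0,.115])]).ravel(),proj(T,[kw([-.14,0,.115])]))
s=bot.state()
P=[[.19,-.62,.30],kw([-.135,0,.262])-[0,0,.046]*0]
P[1][2]=.30
print(totool(s,P),turn(s,YAW))
E
```

```text
1.4 [ 0.399 -0.237  0.268] [220.459 110.027 222.699 124.366] [453.965 207.   ]
1.5 [ 0.397 -0.248  0.269] [218.325 108.266 221.766 123.578] [457.66  207.837]
1.6 [ 0.394 -0.258  0.269] [216.267 106.805 220.858 122.91 ] [461.249 208.706]
1.7 [ 0.392 -0.269  0.269] [214.307 105.656 219.985 122.37 ] [464.687 209.595]
1.8 [ 0.39  -0.279  0.267] [212.469 104.828 219.156 121.963] [467.93  210.494]
handle [216.339 129.646 208.12  123.629 221.978 133.774] [[474.936 217.426]]Traceback (most recent call last):
  File "<stdin>", line 10, in <module>
ValueError: operands could not be broadcast together with shapes (3,) (0,)
```

```bash
python3 - <<'E'
from h import *
from cell import bot
np.set_printoptions(precision=2,suppress=True)
s=bot.state()
p=kw([-.135,0,0]);p[2]=.30
print(totool(s,[[.19,-.62,.30],p]),turn(s,YAW))
E
```

```text
[[ -0.02  -0.11  -4.33]
 [ 26.2  -21.8   -4.31]] -60.334451495932626
```

{"name": "carry_out", "arguments": {
  "moves": [
    [[0.4,2,-1.5,-4.3,-5],[0,5,-4,-4.3,-12],[0,8.3,-6.7,-4.3,-20],[0,11.6,-9.5,-4.3,-28],[0,15,-12.3,-4.3,-36],[0,18.4,-15.1,-4.3,-44],[0,21.6,-17.9,-4.3,-52],[0,24.5,-20.4,-4.3,-58],[0,26.2,-21.8,-4.3,-60.3],[0,26.2,-21.8,-4.3,-60.3]]
  ]
}}

```text
time: 1.1
ee_pos: [0.3789, -0.3336, 0.3004]
ee_rot: [-2.448, -1.969, -0.001]
wrist_force: [-0.5, -0.3, 1.3]
finger_gap: 0.118
grasp_force: 0.0
```

```bash
python3 - <<'E'
from h import *
from cell import bot,eyes
import pickle
np.set_printoptions(precision=3,suppress=True)
s=bot.state();c=eyes.capture("wrist");pickle.dump((s,c),open("w1.pkl","wb"))
cv2.imwrite("pics/w1.png",c["image"])
print(s["ee_pos"],s["ee_rot"],s["wrist_force"],s["finger_gap"],s["joints"])
# lid push path, tip at radius r along lid: kettle frame tcp
R=.009
pts=[]
for th,r in((1.45,.07),(1.2,.07),(.95,.072),(.7,.077),(.5,.082),(.3,.086),(.15,.088),(0,.09)):
    off=.0045
    x=-.049+r*np.cos(th)-off*np.sin(th)-R; z=.1155+r*np.sin(th)+off*np.cos(th)+.019
    pts.append(kw([x,0,z]))
print(totool(s,pts),turn(s,YAW))
print(pts[0],pts[-1])
E
```

```text
[ 0.379 -0.334  0.3  ] [-2.448 -1.969 -0.001] [-0.464 -0.321  1.25 ] 0.1175273522162415 [ 0.929  0.262 -0.35   1.852  0.102  1.045  0.322]
[[ 7.843 -0.109  4.998]
 [ 9.563 -0.102  5.315]
 [11.267 -0.096  5.886]
 [13.044 -0.089  6.701]
 [14.424 -0.085  7.681]
 [15.525 -0.081  9.037]
 [16.075 -0.079 10.248]
 [16.44  -0.078 11.559]] 0.21751523179955257
[ 0.395 -0.257  0.251] [ 0.413 -0.173  0.185]
```

View pics/w1.png

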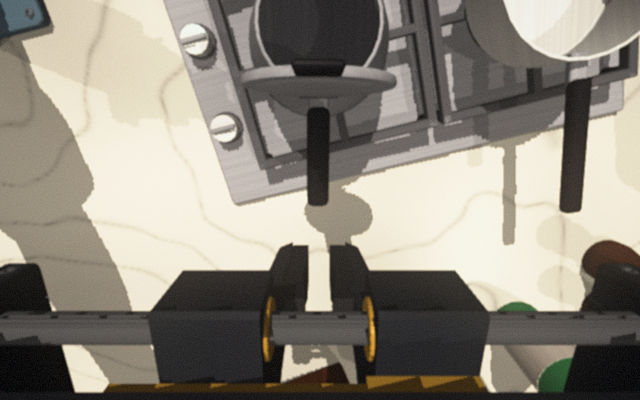

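The wrist view shows the handle bar at columns 308–328 and rows 107–203, centred under the gap between the fingers. The lid stands nearly upright at row 75. Next I descend and push it gently.

{"name": "carry_out", "arguments": {
  "moves": [
    [[0,0,0,2.5,0],[0,1,-0.1,5,0],[0,3,-0.1,5,0],[0,5,-0.1,5,0],[0,6,-0.1,5,0],[0,6.5,-0.1,5,0],[0,7,-0.1,5,0],[0,7.5,-0.1,5,0],[0,8,-0.1,5.1,0],[0,8.5,-0.1,5.2,0],[0,9,-0.1,5.3,0],[0,9.5,-0.1,5.4,0]]
  ]
}}

```text
time: 2.35
ee_pos: [0.3971, -0.243, 0.2463]
ee_rot: [2.452, 1.963, -0.0]
wrist_force: [0.8, -0.6, -0.0]
finger_gap: 0.007
grasp_force: 0.4
```

{"name": "carry_out", "arguments": {
  "moves": [
    [[0,0.6,0,0.2,0],[0,1.2,0,0.4,0],[0,1.8,0,0.6,0],[0,2.4,0,0.8,0],[0,3,0,1.1,0],[0,3.5,0,1.4,0],[0,4,0,1.7,0],[0,4.5,0,2.1,0],[0,5,0,2.5,0],[0,5.4,0,2.9,0],[0,5.4,0,2.9,0]]
  ]
}}

```text
time: 3.45
ee_pos: [0.4087, -0.1897, 0.2168]
ee_rot: [-2.451, -1.964, 0.0]
wrist_force: [-0.5, -0.4, 0.0]
finger_gap: 0.005
grasp_force: 0.0
```

```bash
python3 - <<'E'
from h import *
from cell import bot,eyes
np.set_printoptions(precision=3,suppress=True)
s=bot.state();c=eyes.capture("scene");a=c["image"][85:185,170:290]
w=eyes.capture("wrist")["image"]
cv2.imwrite("pics/s2.png",np.hstack([cv2.resize(a,(400,333),interpolation=2),cv2.resize(w,(400,333))]))
print(s["ee_pos"],s["wrist_force"],s["finger_gap"])
E
```

```text
[ 0.409 -0.19   0.217] [-0.528 -0.401  0.023] 0.005343728892020325
```

View pics/s2.png

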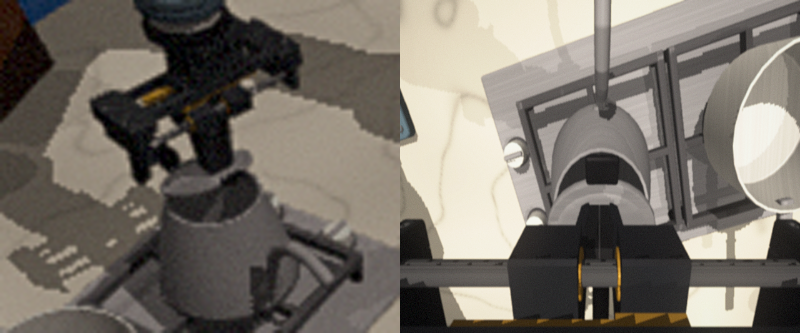

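The lid has followed the fingers to about 25–30° open, and its tab is centred under the tool. I continue down.

{"name": "carry_out", "arguments": {
  "moves": [
    [[0,0.4,0,0.4,0],[0,0.7,0,0.8,0],[0,1,0,1.2,0],[0,1.2,0,1.6,0],[0,1.4,0,2,0],[0,1.5,0,2.4,0],[0,1.5,0,2.7,0],[0,1.5,0,3,0],[0,1.5,0,3.2,0],[0,1.5,0,3.3,0],[0,1.5,0,3.3,0]]
  ]
}}

```text
time: 4.65
ee_pos: [0.412, -0.1759, 0.1843]
ee_rot: [-2.452, -1.963, 0.0]
wrist_force: [0.3, 0.4, 0.2]
finger_gap: 0.003
grasp_force: 0.0
```

{"name": "carry_out", "arguments": {
  "moves": [
    [[0,0,0,0.1,0],[0,0,0,0.2,0],[0,0,0,0.2,0]]
  ]
}}

```text
time: 4.95
ee_pos: [0.4123, -0.176, 0.1833]
ee_rot: [2.452, 1.963, -0.001]
wrist_force: [-3.5, 1.0, 12.0]
finger_gap: 0.002
grasp_force: 5.9
```

{"name": "carry_out", "arguments": {
  "moves": [
    [[0,0,0,0.1,0],[0,0,0,0.2,0],[0,0,0,0.2,0]]
  ]
}}

```text
time: 5.25
ee_pos: [0.4125, -0.176, 0.1828]
ee_rot: [2.452, 1.963, -0.001]
wrist_force: [-8.7, 4.1, 31.4]
finger_gap: 0.008
grasp_force: 15.6
```

Shut with a firm 30 N reading at the expected height. I now lift, move back over the handle and check.

{"name": "carry_out", "arguments": {
  "moves": [
    [[0,0,0,-1,0],[0,0,0,-4,0],[0,0,0,-8,0],[0.3,-3,0,-10,0],[0.6,-7,0,-10,0],[0.8,-10,0,-10,0],[0.8,-13,0,-10,0],[0.8,-13,0,-10,0],[0.8,-13,0,-10,0]]
  ]
}}

```text
time: 6.15
ee_pos: [0.3835, -0.3028, 0.2803]
ee_rot: [-2.453, -1.962, -0.0]
wrist_force: [0.3, 0.9, 0.3]
finger_gap: 0.528
grasp_force: 0.0
```

```bash
python3 - <<'E'
from h import *
from cell import bot,eyes
import pickle
np.set_printoptions(precision=4,suppress=True)
s=bot.state();c=eyes.capture("wrist")
pickle.dump((s,c),open("w2.pkl","wb"));S=eyes.capture("scene")
a=cv2.resize(S["image"][85:185,170:290],(320,267),interpolation=2)
w=c["image"].copy();m=np.hstack([w[:300,160:640],np.vstack([a,np.zeros((33,320,3),np.uint8)])])
cv2.imwrite("pics/w2.png",m)
print(s["ee_pos"],s["wrist_force"],s["finger_gap"])
X=c["hand_eye"];R=Ro.from_rotvec(s["ee_rot"]).as_matrix()
p=R.T@(kw([-.14,0,.126])-s["ee_pos"]);
print(X)
def pr(P):
    q=np.linalg.inv(X)@np.r_[R.T@(np.array(P)-s["ee_pos"]),1];return c["fx"]*q[0]/q[2]+c["cx"],c["fy"]*q[1]/q[2]+c["cy"]
for k in([-.14,0,.126],[-.06,0,.126],[.176,0,.115],[.059,0,.119],[.06,.012,.119]):print(k,np.array(pr(kw(k)))-[160,0])
E
```

```text
[ 0.3835 -0.3028  0.2803] [0.2622 0.9489 0.2819] 0.5283852354977471
[[ 0.0006 -0.9556 -0.2948  0.0773]
 [ 1.      0.0009 -0.0006 -0.0011]
 [ 0.0008 -0.2948  0.9556 -0.1276]
 [ 0.      0.      0.      1.    ]]
[-0.14, 0, 0.126] [161.4095 252.962 ]
[-0.06, 0, 0.126] [161.5499 152.5342]
[0.176, 0, 0.115] [ 162.0038 -284.9176]
[0.059, 0, 0.119] [161.7277 -35.8586]
[0.06, 0.012, 0.119] [142.8683 -37.6621]
```

View pics/w2.png

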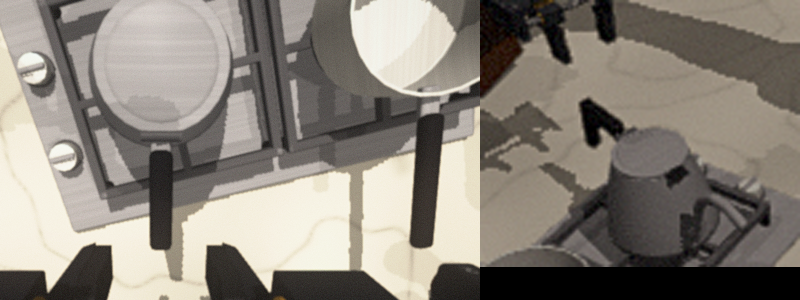

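The lid lies flat, and the handle bar (160,150)–(160,249) matches the prediction to about 2 mm. I descend onto it, gripping nearer the axis, and close.

{"name": "carry_out", "arguments": {
  "moves": [
    [[0.8,1.5,0.1,2,0],[0.8,2.9,0.1,4,0],[0.8,2.9,0.1,7,0],[0.8,2.9,0.1,9,0],[0.8,2.9,0.1,10.5,0],[0.8,2.9,0.1,11.5,0],[0.8,2.9,0.1,11.9,0],[0.4,2.9,0.1,11.9,0],[0,2.9,0.1,11.9,0],[0,2.9,0.1,11.9,0],[0,2.9,0.1,11.9,0],[0,2.9,0.1,11.9,0]]
  ]
}}

```text
time: 7.45
ee_pos: [0.3911, -0.2748, 0.1617]
ee_rot: [2.452, 1.963, 0.0]
wrist_force: [-0.7, -0.0, 0.3]
finger_gap: 0.373
grasp_force: 0.0
```

{"name": "carry_out", "arguments": {
  "moves": [
    [[0,0,0,0,0],[0,0,0,0,0],[0,0,0,0,0],[0,0,0,0,0],[0,0,0,0,0],[0,0,0,0,0],[0,0,0,0,0],[0,0,0,0,0]]
  ]
}}

```text
time: 8.25
ee_pos: [0.3912, -0.2748, 0.1615]
ee_rot: [2.452, 1.963, 0.0]
wrist_force: [1.3, -0.6, -0.9]
finger_gap: 0.199
grasp_force: 30.0
```

{"name": "carry_out", "arguments": {
  "moves": [
    [[0,0,0,-0.2,0],[0,0,0,-0.5,0],[0,0,0,-0.9,0],[0,0,0,-1.4,0],[0,0,0,-2,0],[0,0,0,-2.6,0],[0,0,0,-3.2,0],[0,0,0,-3.5,0],[0,0,0,-3.5,0],[0,0,0,-3.5,0],[0,0,0,-3.5,0]]
  ]
}}

```text
time: 9.35
ee_pos: [0.3908, -0.2745, 0.1961]
ee_rot: [-2.452, -1.963, 0.0]
wrist_force: [-0.6, -0.1, -5.1]
finger_gap: 0.197
grasp_force: 30.0
```

```bash
python3 - <<'E'
from h import *
from cell import bot,eyes
np.set_printoptions(precision=4,suppress=True)
s=bot.state();c=eyes.capture("wrist");S=eyes.capture("scene");T=eyes.capture("top")
a=cv2.resize(S["image"][85:185,170:290],(360,300),interpolation=2)
b=cv2.resize(T["image"][165:240,378:478],(400,300),interpolation=2)
w=cv2.resize(c["image"],(440,275))
m=np.zeros((575,800,3),np.uint8);m[:300,:360]=a;m[:300,400:]=b;m[300:,:440]=w
cv2.imwrite("pics/l1.png",m)
print(s["ee_pos"],s["wrist_force"],s["ft_torque"],s["grasp_force"])
# predicted if level
up=np.array([0,0,s["ee_pos"][2]-.1615])
X=c["hand_eye"];R=Ro.from_rotvec(s["ee_rot"]).as_matrix()
def pr(P):
    q=np.linalg.inv(X)@np.r_[R.T@(np.array(P)-s["ee_pos"]),1];return np.array([c["fx"]*q[0]/q[2]+c["cx"],c["fy"]*q[1]/q[2]+c["cy"]])
for pitch in(0,5,10):
    f=lambda k:kw(np.array([-.072,0,.115])+Ro.from_euler('y',pitch,degrees=True).apply(np.array(k)-[-.072,0,.115]))+up
    for k in([.178,0,.11],[.059,0,.119]):
        P=f(k);print(pitch,k,"wrist",pr(P)*.6875+[0,300],"scene",(proj(S,[P])[0]-[170,85])*3,"top",(proj(T,[P])[0]-[378,165])*4+[400,0])
E
```

```text
[ 0.3908 -0.2745  0.1961] [-0.553  -0.1413 -5.129 ] [-0.2396 -0.0054 -0.0203] 29.996209144592285
0 [0.178, 0, 0.11] wrist [ 222.434  -163.0034] scene [292.3583 226.7074] top [408.9089 111.1892]
0 [0.059, 0, 0.119] wrist [221.4958 245.9389] scene [217.0648 166.7018] top [558.583  146.2161]
5 [0.178, 0, 0.11] wrist [221.7668 -43.7695] scene [293.5949 242.001 ] top [406.3268 114.6101]
5 [0.059, 0, 0.119] wrist [221.2913 258.1507] scene [218.5941 175.1561] top [555.1831 147.5605]
10 [0.178, 0, 0.11] wrist [221.3302  37.577 ] scene [293.5775 255.8263] top [406.123  118.4483]
10 [0.059, 0, 0.119] wrist [221.1183 270.2762] scene [219.5074 183.0229] top [553.0773 149.1743]
```

View pics/l1.png

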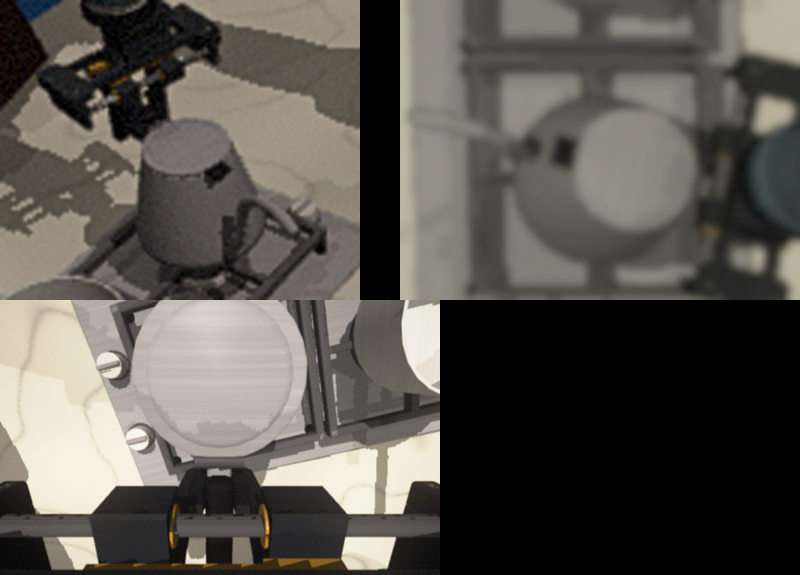

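Lifted: it weighs about 5 N, the spout tip is at (412,113) in the top crop against a predicted (409,111) when level, and the lid is shut, so the tilt is small. I carry it higher and across, smoothly.

{"name": "carry_out", "arguments": {
  "moves": [
    [[0,0,0,-0.5,0],[0,0.2,0,-1.2,0],[0,0.7,0,-2.1,0],[0,1.5,-0.1,-3.1,0],[0,2.6,-0.1,-4.1,0],[0,4,-0.2,-5.1,0],[0,5.6,-0.3,-6,0],[0,7.4,-0.4,-6.6,0],[0,9.2,-0.5,-7,0],[0,11,-0.6,-7,0],[0,12.8,-0.7,-7,0],[0,14.6,-0.8,-7,0]]
  ]
}}

```text
time: 10.7
ee_pos: [0.415, -0.1284, 0.2669]
ee_rot: [2.451, 1.965, -0.0]
wrist_force: [0.1, -0.2, -6.4]
finger_gap: 0.199
grasp_force: 30.0
```

{"name": "carry_out", "arguments": {
  "moves": [
    [[0,1.9,-0.1,0,-1],[0,3.8,-0.2,0,-3],[0,5.7,-0.3,0,-5],[0,7.6,-0.4,0,-7],[0,9.5,-0.5,0,-9],[0,11.4,-0.6,0,-11],[0,13.1,-0.7,0,-13],[0,14.6,-0.8,0,-15],[0,15.8,-0.9,0,-17],[0,16.7,-1,0,-18],[0,17.3,-1.1,0,-19],[0,17.6,-1.1,0,-19.5]]
  ]
}}

```text
time: 11.9
ee_pos: [0.4428, 0.044, 0.2663]
ee_rot: [-2.083, -2.351, 0.0]
wrist_force: [0.2, 0.2, -4.0]
finger_gap: 0.197
grasp_force: 30.0
```

```bash
python3 - <<'E'
from h import *
from cell import bot,eyes
import pickle
np.set_printoptions(precision=4,suppress=True)
s=bot.state();S=eyes.capture("scene");T=eyes.capture("top");c=eyes.capture("wrist")
pickle.dump((s,S,T,c),open("t1.pkl","wb"))
a=cv2.resize(S["image"][130:260,290:450],(400,325),interpolation=2)
b=cv2.resize(T["image"][150:280,220:380],(400,325),interpolation=2)
w=cv2.resize(c["image"],(400,250))
m=np.zeros((575,800,3),np.uint8);m[:325,:400]=a;m[:325,400:]=b;m[325:,:400]=w
cv2.imwrite("pics/t1.png",m)
x=Ro.from_rotvec(s["ee_rot"]).apply([1,0,0]);yaw=np.arctan2(x[1],x[0])
print(s["time"],s["ee_pos"],np.degrees(yaw),s["wrist_force"],s["ft_torque"],s["grasp_force"],s["finger_gap"])
for p in(0,3,6):
  for k in([.176,0,.103],[.059,0,.119],[0,0,.119]):
    P=s["ee_pos"]+Ro.from_euler('z',yaw).apply(Ro.from_euler('y',p,degrees=True).apply(np.array(k)-[-.072,0,.115]))
    print(p,k,P,"S",(proj(S,[P])[0]-[290,130])*2.5,"T",(proj(T,[P])[0]-[220,150])*2.5+[400,0])
E
```

```text
11.9 [0.4428 0.044  0.2663] 96.92284866250691 [ 0.2286  0.1945 -4.0269] [-0.2869 -0.0729 -0.0244] 29.99613393098116 0.19745142346012026
0 [0.176, 0, 0.103] [0.413  0.2902 0.2543] S [200.2045 121.4209] T [541.2899 121.8734]
0 [0.059, 0, 0.119] [0.4271 0.1741 0.2703] S [99.0572 78.7686] T [638.6024 110.9323]
0 [0, 0, 0.119] [0.4342 0.1155 0.2703] S [49.6729 63.497 ] T [688.1725 106.0885]
3 [0.176, 0, 0.103] [0.4131 0.2893 0.2414] S [198.0933 129.7795] T [543.0912 122.8306]
3 [0.059, 0, 0.119] [0.4271 0.1741 0.2635] S [98.9352 83.4878] T [638.5742 111.5525]
3 [0, 0, 0.119] [0.4342 0.1156 0.2666] S [49.818  66.1231] T [687.9258 106.4527]
6 [0.176, 0, 0.103] [0.4133 0.2876 0.2285] S [195.4361 137.7417] T [545.403  123.7087]
6 [0.059, 0, 0.119] [0.4271 0.1738 0.2566] S [98.5123 88.0604] T [638.845 112.136]
6 [0, 0, 0.119] [0.4342 0.1155 0.2628] S [49.8005 68.6853] T [687.8455 106.7987]
```

View pics/t1.png

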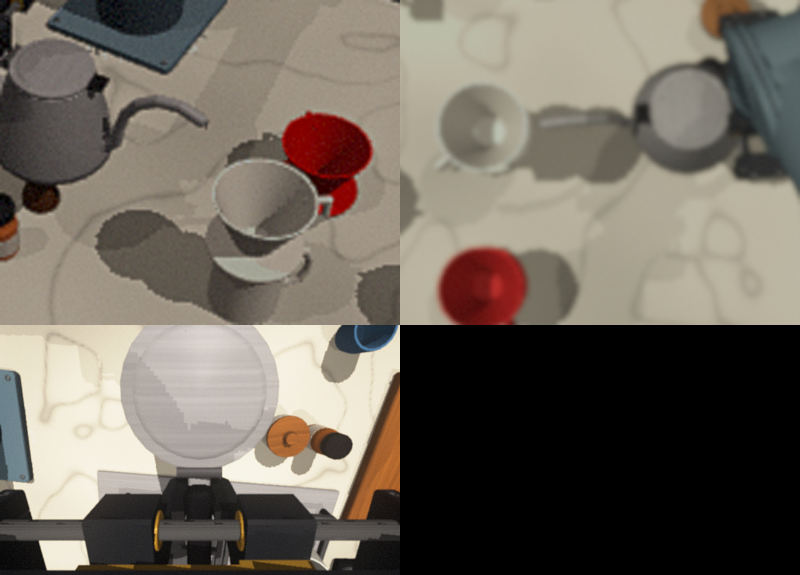

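The tip is at scene crop (205,127) and top crop (542,122), so the kettle is near level. The top camera agrees with arm kinematics to about 1 mm, and the dripper is 81 mm further along y. I move over it, then down in part.

{"name": "carry_out", "arguments": {
  "moves": [
    [[0,0.5,0.1,0,0],[0,1.3,0.2,0,0],[0,2.5,0.3,0,0],[0,3.8,0.4,0,0],[0,5.1,0.5,0,0],[0,6.3,0.6,0.2,0],[0,7.2,0.7,0.6,0],[0,7.8,0.8,1.2,0],[0,8.1,0.8,1.9,0],[0,8.1,0.8,2.5,0],[0,8.1,0.8,2.9,0],[0,8.1,0.8,3,0]]
  ]
}}

```text
time: 13.25
ee_pos: [0.4408, 0.1244, 0.2357]
ee_rot: [-2.085, -2.349, 0.002]
wrist_force: [-0.0, 0.8, -6.4]
finger_gap: 0.203
grasp_force: 30.0
```

```bash
cat > look.py <<'E'
from h import *
from cell import bot,eyes
import sys
np.set_printoptions(precision=4,suppress=True)
s=bot.state();S=eyes.capture("scene");T=eyes.capture("top")
a=cv2.resize(S["image"][165:240,350:450],(400,300),interpolation=2)
b=cv2.resize(T["image"][165:240,205:305],(400,300),interpolation=2)
a2=cv2.resize(S["image"][110:210,300:433],(400,300),interpolation=2)
m=np.zeros((600,800,3),np.uint8);m[:300,:400]=a;m[:300,400:]=b;m[300:,:400]=a2
cv2.imwrite(sys.argv[1],m)
x=Ro.from_rotvec(s["ee_rot"]).apply([1,0,0]);yaw=np.arctan2(x[1],x[0])
print(s["time"],s["ee_pos"],np.degrees(yaw),s["wrist_force"],s["grasp_force"])
for p in(0,3):
  for k in([.176,0,.103],[.059,0,.119]):
    P=s["ee_pos"]+Ro.from_euler('z',yaw).apply(Ro.from_euler('y',p,degrees=True).apply(np.array(k)-[-.072,0,.115]))
    print(p,k,P,"S",(proj(S,[P])[0]-[350,165])*4,"T",(proj(T,[P])[0]-[205,165])*4+[400,0])
D=[.411,.371,.187];print("D",(proj(S,[D])[0]-[350,165])*4,(proj(T,[D])[0]-[205,165])*4+[400,0])
E
python3 look.py pics/f1.png
```

```text
13.25 [0.4408 0.1244 0.2357] 96.82174038048359 [-0.0241  0.8059 -6.3757] 29.996561408042908
0 [0.176, 0, 0.103] [0.4114 0.3707 0.2237] S [186.5042 131.3239] T [584.6805 138.5145]
0 [0.059, 0, 0.119] [0.4253 0.2545 0.2397] S [22.0267 61.0798] T [735.5796 121.735 ]
3 [0.176, 0, 0.103] [0.4115 0.3697 0.2107] S [182.0621 143.9866] T [588.5238 139.9767]
3 [0.059, 0, 0.119] [0.4253 0.2545 0.2328] S [21.3115 68.283 ] T [736.1138 122.6806]
D [178.7407 167.633 ] [591.4549 143.3958]
```

View pics/f1.png

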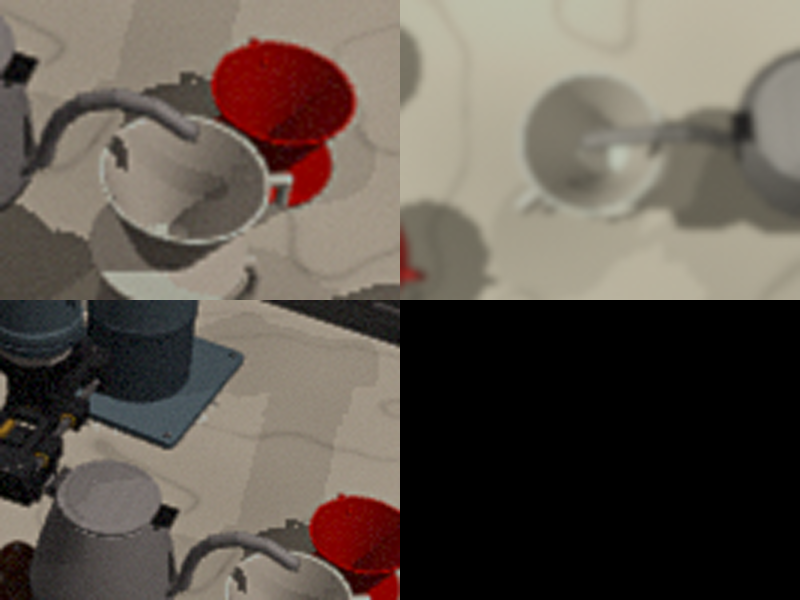

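Relative to the model, the tip (scene (191,140)) and dripper rim show the same pixel bias. So the kettle is level, with its tip centred about 37 mm above the rim. I lower it 2.0 cm.

{"name": "carry_out", "arguments": {
  "moves": [
    [[0,0,0,0.2,0],[0,0,0,0.5,0],[0,0,0,0.9,0],[0,0,0,1.3,0],[0,0,0,1.6,0],[0,0,0,1.8,0],[0,0,0,1.95,0],[0,0,0,2,0],[0,0,0,2,0],[0,0,0,2,0],[0,0,0,2,0],[0,0,0,2,0]]
  ]
}}

```text
time: 14.55
ee_pos: [0.4412, 0.1251, 0.2165]
ee_rot: [2.084, 2.35, 0.0]
wrist_force: [0.4, 0.6, -5.6]
finger_gap: 0.196
grasp_force: 30.0
```

```bash
python3 look.py pics/f2.png
```

```text
14.55 [0.4412 0.1251 0.2165] 96.86415889999091 [ 0.4453  0.6268 -5.6027] 29.996291901916265
0 [0.176, 0, 0.103] [0.4116 0.3714 0.2045] S [182.8651 151.2458] T [587.6302 140.5959]
0 [0.059, 0, 0.119] [0.4256 0.2552 0.2205] S [20.6518 81.6475] T [736.2719 123.9808]
3 [0.176, 0, 0.103] [0.4117 0.3704 0.1915] S [178.5193 163.5405] T [591.3871 142.0148]
3 [0.059, 0, 0.119] [0.4256 0.2552 0.2136] S [19.953  88.6517] T [736.7944 124.9002]
D [178.7407 167.633 ] [591.4549 143.3958]
```

View pics/f2.png

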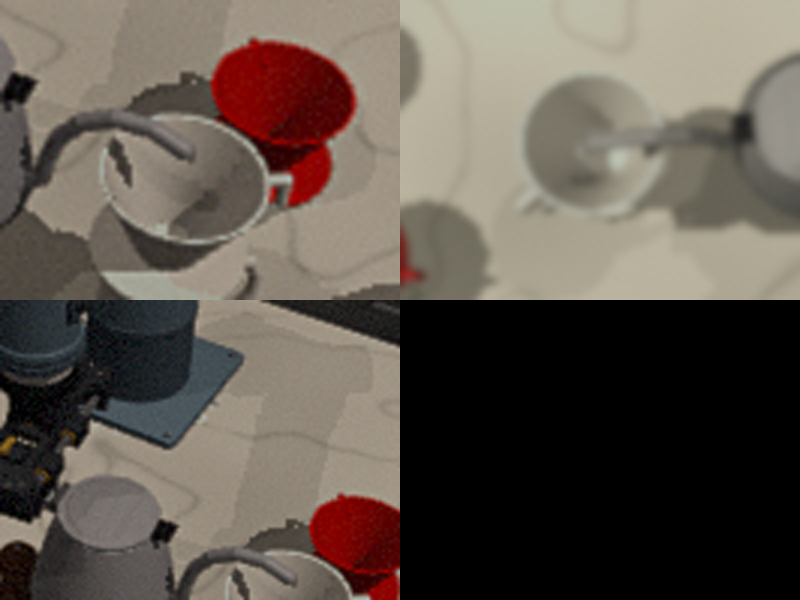

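The tip at scene crop (188,160) matches the level model plus the known camera bias. It is centred about 17 mm above the rim, touching nothing, and the lid is shut. I hand in.

```bash
python3 -c "
from cell import workorder
print(workorder.job_done())"
```

```text
the job is handed in; nothing more can be done
None
```

I shut the lid on the hob, carried the kettle across and handed the job in (no verdict was returned): it is held level by its handle, with the spout tip over the middle of the white dripper and, by my measurement, about 17 mm above its rim.

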